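# Take the brass die block off its rod and stand it in the empty tray

## Task

In this riveting corner two die blocks hang on the level rods of two green stands. Slide the brass block along its rod and off the open end, then, keeping hold of it, lower it into the empty wooden tray and stand it upright there on its flat foot, without dropping it. Leave the black block hanging on its rod.

Things in the scene. Friction and masses are not known exactly. Their poses are not given: they have to be found in the camera images.
- brass_block: Brass block, 36 mm wide (x), 40 mm long (y), 57 mm tall (z, up), 0.4 to 0.65 kg, loose. A round 22 mm bore runs through it along y. Origin: mid-length on the bore's axis, 40 mm above the flat foot, 17 mm below the flat top. It hangs on a 12 mm rod parallel to its y, bore axis 5 mm below the rod's; lifted 5 mm it is centred with 5 mm play all round.
- brass_rod_end (a point): Centre of the open end of the level steel rod carrying the brass block, 120 mm above the table. Rod 12 mm thick, 120 mm long; -y points out of the open end, nothing on it; at +y 120 mm it is fixed in a green column (44 mm wide, 135 mm tall, fixed). The block is clear once its origin is over 20 mm beyond this point. A like stand holds the black block.
- empty_tray: Empty light wooden tray, fixed on the table, 110 mm (x) by 150 mm (y), 20 mm tall, walls 7 mm thick, inner floor 7 mm above the table. Origin: centre of its underside, z up. Two like trays beside it, full of steel rivets and of pink pieces, are not to be used.
- black_block: Black die block of the same shape and size, with the same origin and axes, hanging on the rod of the other stand. Bystander: leave it there.
Things that resemble listed ones, but are neither listed nor needed, are in the scene too. Several things have the shape of the brass_block; the one meant has the colours described above. What is shaped like the part that bears brass_rod_end but blue is not meant.

How it is judged:
By the outcome, as a careful person would: the job done as asked, in the order asked, and still so for the second after the job is handed in, with the robot touching nothing.
It also fails if it takes over 42 s, if anything falls off the work surface, if the arm or the gripper's body presses on something with over 40 N, if the wrist force passes 120 N, or if a joint passes its speed limit or range.

## Robot

A 6-joint arm with a two-finger parallel gripper is mounted at the origin on the work surface. World frame = base frame: x ahead of the robot, y to its left, z up, the work surface at z = 0. Lengths are in m, angles in rad, forces in N, time in s.
With the tool pointing down it reaches from about 0.35 to 0.775 m from the base axis. Payload 7.3 kg.
Tool frame: the origin (TCP) lies midway between the tips of the shut fingers; the grasp point (between the pads) lies 19 mm behind it; z points along the fingers, y is the line along which they close (so a half turn about z gives the same grasp; the last joint's range is limited). The gripper opens to 92 mm and grips with 3 to 60 N. Pads are 19 mm wide; open, the fingers measure 130 mm over their backs; the gripper's body (75 mm by 190 mm) begins 47 mm behind the grasp point.
Start: joints at [-0.146, 0.342, 1.524, -0, 1.275, -0.146], TCP at [0.525, 0, 0.191] pointing down, gripper open.
Joint ranges: [-2.53, 2.53], [-0.77, 2.02], [0.04, 2.7], [-1, 4.14], [0.28, 2.66], [-3.11, 3.11]. Speed limits (rad/s): [2.57, 2.57, 3.14, 3.14, 3.14, 3.14].

## Interface

Orientations are given as [roll, pitch, yaw] about the fixed x, y, z axes, in that order (R = Rz(yaw) Ry(pitch) Rx(roll)).
In Python, from cell import monitor, vision, workorder gives the robot as it stands.
- The arm moves only by the tool move_arm, never from a script. Its argument "rows" is a list of rows, each a list of 5 numbers: the shift along the world's x, y, z in mm, then the turn about the world's z in rad, then the closure, from -1 (fully open) to 1 (shut). A call has 1 to 12 rows; each row shifts and turns the commanded pose from where the row before left it; what a row does not reach is not made up. A row lasts 1/10 s, in which the tool goes at most 50 mm and 8.59 degrees, less where a joint would pass 70% of its speed; a pose out of reach is approached as far as the arm can. A call is refused whole if a number of a shift passes 50 or a number of a turn 0.15, either way. A call with a gripper value outside its range is refused whole. The fingers move at their own pace and stop on an object; "newtons" is the grip in N (left out, the last holds). Time passes only in rows, so rows that do not move let the fingers close. It gives the time, the measured TCP pose, the force, the opening and the grip force at its end, in the units of the state.
- monitor.observe(): the state, without advancing time (a new reading comes with each control period).
- vision.read_camera(name): name is "scene" or "side" or "wrist"; returns the picture (400x640x3 uint8, red, green, blue); there is no depth.
- vision.get_calibration(name): a dict with "K" (3x3 intrinsics, pixels), "T" (4x4, takes a point from camera to world coordinates); the wrist camera has in their place "mount" (4x4, takes a point from camera to tool coordinates, whose origin is the TCP and whose axes are the flange's). Camera axes: x right, y up, looking along -z (the intrinsics and any distortion apply to the point x, -y, -z); pixel columns grow to the right and rows downward; lengths in m; the calibration is good to about 2 mm. A picture is of the moment at which its call begins: read the wrist's pose just before it. get_calibration takes no time and is no camera call.
- workorder.hand_in(): hands the job in; it is judged then, once.
The state is a dict: "time": time; "qpos": joint angles; "qvel": joint speeds; "joint_efforts": joint torques, N m; "tool_pos": TCP position; "tool_rot": TCP orientation; "contact_force": force on the tool from outside, world axes, zero at the start; "torque": the same for the moment, N m; "opening": finger opening in m; "grip_force": force on a finger pad.
Only numpy, scipy, OpenCV 4.12 (cv2) and the standard library are available. Lean on these libraries where they do the work, as an engineer would, in place of code of your own. Each camera call takes 0.05 s, during which the arm holds its last target. There are 200 camera calls.

## Working session

There is one attempt and no reset: what is moved stays moved. The work goes in short steps, Python scripts to look and compute and a tool call to move; the robot and the scene stay as the last step left them, time stands still between calls to the robot, and variables do not carry over. Pictures are saved under pics/ and viewed, at most 10 in all, crops included, and the job is handed in when it is done.

Besides the shell and the picture viewer there is one more tool, called after "Request:" by a JSON object that holds its "method" and its "body". move_arm: Moves the arm, as the interface text tells. Its arguments: {"type":"object","properties":{"rows":{"type":"array","items":{"type":"array","items":{"type":"number"}}},"newtons":{"type":"number"}},"required":["rows"]}

```bash
mkdir -p pics; cat > h.py <<'E'
import numpy as np, cv2
from cell import monitor, vision, workorder
def cal(n):
    c=vision.get_calibration(n); return np.array(c["K"]),np.array(c["T"]),c
def ray(n,u,v,K=None,T=None):
    if K is None: K,T,_=cal(n)
    d=np.linalg.inv(K)@[u,v,1]; d=np.array([d[0],-d[1],-d[2]])
    return T[:3,3],T[:3,:3]@d
def onz(n,u,v,z,**k):
    o,d=ray(n,u,v,**k); return o+d*(z-o[2])/d[2]
def proj(n,p,K=None,T=None):
    if K is None: K,T,_=cal(n)
    q=T[:3,:3].T@(np.array(p)-T[:3,3]); w=K@[q[0],-q[1],-q[2]]; return w[:2]/w[2]
def tri(n1,p1,n2,p2):
    o1,d1=ray(n1,*p1);o2,d2=ray(n2,*p2)
    s=np.linalg.lstsq(np.stack([d1,-d2],1),o2-o1,rcond=None)[0]
    a=o1+s[0]*d1;b=o2+s[1]*d2
    return (a+b)/2,np.linalg.norm(a-b)
def save(im,name): cv2.imwrite(name,im[:,:,::-1])
E
python3 - <<'E'
from h import *
for n in("scene","side"):
    im=vision.read_camera(n); save(im,f"pics/{n}0.png")
    c=vision.get_calibration(n); print(n,c.keys(),np.round(c["K"],1).tolist(),np.round(c["T"],3).tolist())
c=vision.get_calibration("wrist");print({k:np.round(v,3).tolist() if k!='x' else v for k,v in c.items()})
E
```

```text
scene dict_keys(['K', 'T']) [[459.9, 0.0, 325.1], [0.0, 459.9, 197.7], [0.0, 0.0, 1.0]] [[-0.781, -0.51, 0.36, 0.9], [0.624, -0.627, 0.467, 0.654], [-0.012, 0.59, 0.808, 1.059], [0.0, 0.0, 0.0, 1.0]]
side dict_keys(['K', 'T']) [[430.2, 0.0, 329.5], [0.0, 430.2, 205.4], [0.0, 0.0, 1.0]] [[0.998, 0.053, -0.045, 0.417], [-0.069, 0.714, -0.696, -0.82], [-0.004, 0.698, 0.716, 1.014], [0.0, 0.0, 0.0, 1.0]]
{'K': [[292.054, 0.0, 318.636], [0.0, 292.054, 192.319], [0.0, 0.0, 1.0]], 'mount': [[0.001, 0.966, 0.26, 0.071], [1.0, -0.001, -0.0, 0.0], [0.0, 0.26, -0.966, -0.194], [0.0, 0.0, 0.0, 1.0]]}
```

View pics/scene0.png

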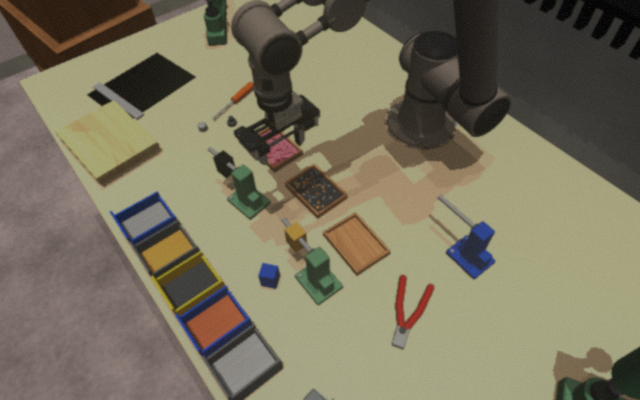

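View pics/side0.png

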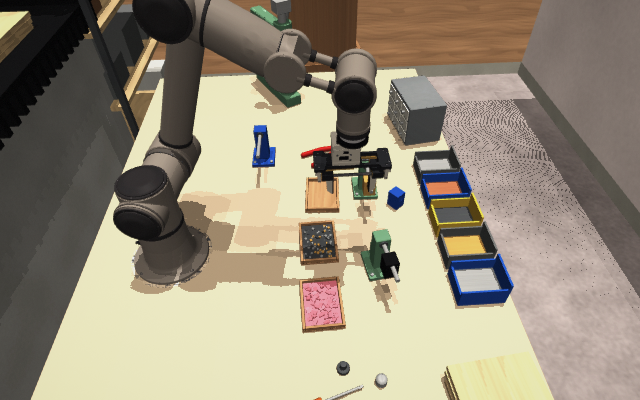

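Scene view: the brass block is at about (295,237) on the rod of the green stand (318,270). The empty tray is at (357,243). Candidates that could be confused with it are the black block (225,162) on its green stand (248,185), the blue cube (269,275), the blue stand (475,245), and the full trays at (317,190) and (280,150). I choose the yellow/brass block at (295,237). In the side view the gripper hides it, at about (366,183).

```bash
python3 - <<'E'
from h import *
im=cv2.imread("pics/scene0.png")
c=im[190:320,200:400]; cv2.imwrite("pics/crop1.png",cv2.resize(c,None,fx=4,fy=4,interpolation=cv2.INTER_CUBIC))
hsv=cv2.cvtColor(im,cv2.COLOR_BGR2HSV)
m=cv2.inRange(hsv,(12,130,120),(28,255,255)); m[:,:270]=0;m[:,320:]=0;m[:210]=0;m[265:]=0
v,u=np.nonzero(m);print(len(u),u.mean(),v.mean(),u.min(),u.max(),v.min(),v.max())
print("block approx at z~.12",onz("scene",u.mean(),v.mean(),.118))
for p in[(331,231),(358,214),(389,244),(357,272)]: print(p,onz("scene",*p,.02))
E
```

```text
219 295.70319634703196 230.22374429223746 285 319 210 239
block approx at z~.12 [0.59538406 0.14152226 0.118     ]
(331, 231) [0.49225425 0.14918442 0.02      ]
(358, 214) [0.40084893 0.15321071 0.02      ]
(389, 244) [0.40016044 0.27504712 0.02      ]
(357, 272) [0.5176921  0.28370998 0.02      ]
```

View pics/crop1.png

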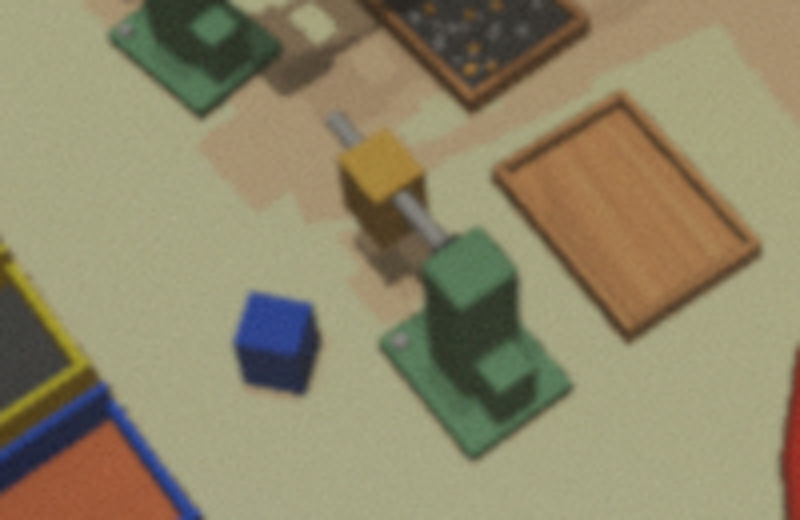

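The crop confirms the choice: a brass-topped block on a steel rod, open end at crop (335,118), i.e. scene (284,219). The green column top is at crop (470,268), and the empty tray has corners (493,172), (620,93), (760,245), (630,340). The rod points away from the scene camera.

```bash
python3 - <<'E'
from h import *
def P(x,y,z): return onz("scene",200+x/4-.4,190+y/4-.4,z)
def quad(name,ps,z):
    w=np.array([P(*p,z) for p in ps])[:,:2]; c=w.mean(0)
    e=np.diff(np.vstack([w,w[:1]]),axis=0)
    print(name,c.round(4),"edges",np.linalg.norm(e,axis=1).round(4),"ang",np.degrees(np.arctan2(e[:,1],e[:,0])).round(1)); return c
b=quad("block",[(340,162),(388,130),(425,172),(378,203)],.132)
k=quad("column",[(423,262),(475,230),(517,265),(462,308)],.135)
t=quad("tray",[(493,172),(620,93),(760,245),(630,340)],.02)
r=P(335,118,.12);print("rod end",r.round(4))
r2=P(447,240,.12);print("rod/col",r2.round(4))
d=k-r[:2];print("dir",np.degrees(np.arctan2(d[1],d[0])),np.linalg.norm(d))
s=monitor.observe();print(s["tool_pos"],s["tool_rot"])
E
```

```text
block [0.6023 0.1508] edges [0.0357 0.0376 0.0342 0.037 ] ang [-179.6   89.    -0.6  -88.8]
column [0.6046 0.2371] edges [0.036  0.0333 0.0412 0.0371] ang [176.5  97.7   2.6 -91. ]
tray [0.4632 0.216 ] edges [0.1067 0.1465 0.1093 0.1502] ang [177.3  87.1  -0.8 -93.8]
rod end [0.6005 0.0977 0.12  ]
rod/col [0.5993 0.2086 0.12  ]
dir 88.31831485722029 0.1394028250062564
[5.24605916e-01 7.45535252e-05 1.90429251e-01] [-3.14027478e+00 -1.72301592e-04  1.57082684e+00]
```

Block, column and tray edge lengths agree with the stated sizes, and the rod lies along world y at x≈0.601. I'll move over it for a closer look.

Request:
{"method": "move_arm", "body": {"rows": [[0,0,40,0,-1],[26,30,0,0,-1],[26,30,0,0,-1],[25,30,0,0,-1],[0,0,0,0,-1],[0,0,0,0,-1]], "newtons": 40}}

```text
time: 0.7
tool_pos: [0.6018, 0.0906, 0.2299]
tool_rot: [-3.14, 0.0, 1.572]
contact_force: [-0.4, -0.2, 0.1]
opening: 0.0918
grip_force: 0.0
```

```bash
python3 - <<'E'
from h import *
s=monitor.observe(); im=vision.read_camera("wrist"); save(im,"pics/w1.png"); save(vision.read_camera("side"),"pics/s1.png"); save(vision.read_camera("scene"),"pics/sc1.png")
np.savez("w1.npz",p=s["tool_pos"],r=s["tool_rot"]); print(s["tool_pos"],s["tool_rot"],s["time"],s["contact_force"])
E
```

```text
[0.60176871 0.09060244 0.22990105] [-3.13961389e+00  3.54338501e-04  1.57233111e+00] 0.7 [-0.40166141 -0.2351867   0.07324253]
```

View pics/w1.png

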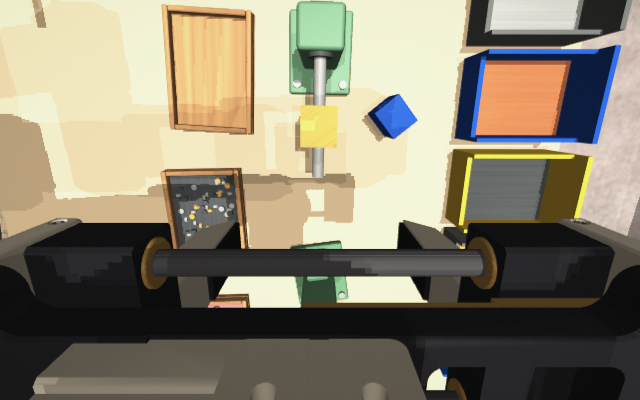

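The wrist view shows the brass block at (319,127), the rod's open end at (318,177), the column top at (321,27), and the empty tray with outer corners about (164,6), (254,12), (250,133), (168,127). I'll compute positions from these.

```bash
cat >> h.py <<'E'
from scipy.spatial.transform import Rotation as Ro
def wcal(p,r):
    c=vision.get_calibration("wrist"); T=np.eye(4);T[:3,:3]=Ro.from_euler("xyz",r).as_matrix();T[:3,3]=p
    return dict(K=np.array(c["K"]),T=T@np.array(c["mount"]))
E
python3 - <<'E'
from h import *
d=np.load("w1.npz");w=wcal(d["p"],d["r"]);print("cam",w["T"][:3,3])
im=cv2.imread("pics/w1.png");hsv=cv2.cvtColor(im,cv2.COLOR_BGR2HSV)
def box(m,z,name):
    n,l,st,ce=cv2.connectedComponentsWithStats(m); i=1+st[1:,4].argmax()
    c=cv2.findContours((l==i).astype(np.uint8),0,2)[0][0]; r=cv2.boxPoints(cv2.minAreaRect(c))
    q=np.array([onz("w",*p,z,**w)[:2] for p in r]); print(name,r.round(1).tolist(),"\n",q.round(4).tolist(),"c",q.mean(0).round(4),"edges",np.linalg.norm(np.diff(q,axis=0),axis=1).round(4))
m=cv2.inRange(hsv,(18,110,140),(32,255,255)); m[:,:280]=0;m[:,360:]=0;m[:90]=0;m[160:]=0; box(m,.132,"block")
m=cv2.inRange(hsv,(60,40,150),(90,150,255)); m[52:]=0;m[:,:296]=0;m[:,347:]=0; box(m,.135,"col")
g=cv2.inRange(hsv,(0,0,60),(179,60,175)); 
for v in(60,75,90,100,152,160,168,174): 
    u=np.nonzero(g[v,300:340])[0]+300; print(v,u.min() if len(u) else 0,u.max() if len(u) else 0, onz("w",u.mean(),v,.122,**w).round(4) if len(u) else "")
print("rod end",onz("w",318,177,.12,**w))
for p in[(164,6),(254,12),(250,133),(168,127)]: print("tray",onz("w",*p,.02,**w).round(4))
c=np.mean([onz("w",*p,.02,**w) for p in[(164,6),(254,12),(250,133),(168,127)]],axis=0);print("tray c",c)
E
```

```text
cam [0.60225647 0.16193156 0.42396607]
block [[300.0, 105.0], [337.0, 105.0], [337.0, 147.0], [300.0, 147.0]] 
 [[0.5838, 0.1699], [0.6192, 0.17], [0.62, 0.13], [0.5832, 0.1299]] c [0.6016 0.1499] edges [0.0355 0.04   0.0368]
col [[296.0, 1.0], [346.0, 1.0], [346.0, 51.0], [296.0, 51.0]] 
 [[0.5817, 0.2566], [0.6252, 0.2567], [0.6263, 0.2168], [0.581, 0.2167]] c [0.6036 0.2367] edges [0.0435 0.0399 0.0453]
60 314 326 [0.6028 0.2114 0.122 ]
75 314 326 [0.6029 0.198  0.122 ]
90 313 325 [0.6019 0.1843 0.122 ]
100 313 324 [0.6008 0.1749 0.122 ]
152 313 323 [0.6011 0.1237 0.122 ]
160 312 323 [0.6002 0.1154 0.122 ]
168 312 323 [0.5999 0.107  0.122 ]
174 312 322 [0.5983 0.1006 0.122 ]
rod end [0.60116519 0.09691494 0.12      ]
tray [0.4119 0.2886 0.02  ]
tray [0.5217 0.2823 0.02  ]
tray [0.5083 0.1363 0.02  ]
tray [0.3978 0.1439 0.02  ]
tray c [0.45989426 0.21275636 0.02      ]
```

```bash
python3 - <<'E'
from h import *
for p in[(231,170),(243,165),(254,172),(241,180)]: print("black col top",onz("scene",*p,.135).round(3))
d=np.load("w1.npz");w=wcal(d["p"],d["r"])
for p in[(297,245),(341,240)]: print("w base edge",onz("w",*p,.0,**w).round(3), onz("w",*p,.135,**w).round(3))
im=cv2.imread("pics/sc1.png")[120:260,190:390]; im2=cv2.imread("pics/s1.png")[140:300,290:420]
a=cv2.resize(im,None,fx=3,fy=3); b=cv2.resize(im2,None,fx=1.5,fy=1.5)
o=np.zeros((420,800,3),np.uint8);o[:,:600]=a;o[:240,600:795]=b;cv2.imwrite("pics/crop2.png",o)
E
```

```text
black col top [ 0.622 -0.105  0.135]
black col top [ 0.589 -0.099  0.135]
black col top [ 0.579 -0.061  0.135]
black col top [ 0.62  -0.06   0.135]
w base edge [ 0.568 -0.039  0.   ] [0.579 0.025 0.135]
w base edge [ 0.637 -0.03   0.   ] [0.626 0.031 0.135]
```

View pics/crop2.png

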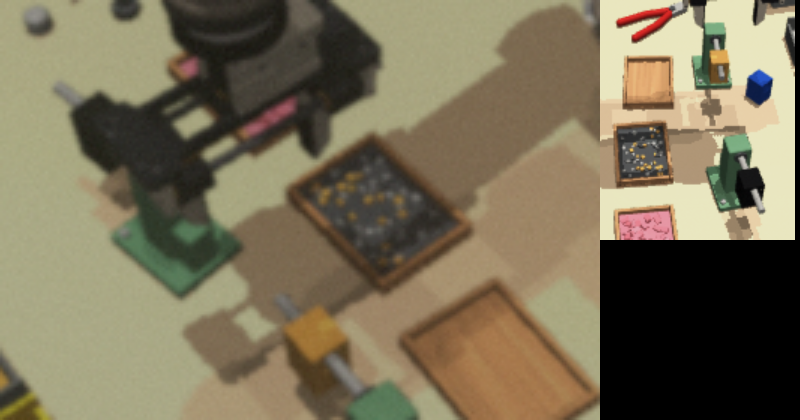

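Crop: the brass block is at crop (317,335), with the blue cube well aside. The black stand's column top (y≈-0.06) is 95 mm beyond the slide's end, so the path is clear. I'll align the yaw and descend over the block.

Request:
{"method": "move_arm", "body": {"rows": [[0,30,0,-0.03,-1],[0,29,0,0,-1],[0,0,-30,0,-1],[0,0,-30,0,-1],[0,0,-30,0,-1],[0,0,-21,0,-1],[0,0,-20,0,-1],[0,0,0,0,-1],[0,0,0,0,-1]]}}

```text
time: 1.75
tool_pos: [0.6021, 0.1483, 0.1008]
tool_rot: [3.141, 0.0, 1.54]
contact_force: [0.1, 0.1, -1.1]
opening: 0.0916
grip_force: 0.0
```

```bash
python3 - <<'E'
from h import *
s=monitor.observe(); im=vision.read_camera("wrist"); save(im,"pics/w2.png")
print(s["tool_pos"],s["tool_rot"],s["contact_force"])
w=wcal(s["tool_pos"],s["tool_rot"])
hsv=cv2.cvtColor(im,cv2.COLOR_RGB2HSV);m=cv2.inRange(hsv,(18,110,100),(32,255,255))
n,l,st,ce=cv2.connectedComponentsWithStats(m)
for i in 1+np.argsort(-st[1:,4])[:3]:
    x,y,a,b,_=st[i]; print(st[i],onz("w",x,y,.132,**w).round(4),onz("w",x+a,y+b,.132,**w).round(4))
E
```

```text
[0.60209311 0.14834377 0.10081396] [3.14119939e+00 9.95522263e-06 1.53985324e+00] [ 0.08187924  0.11081227 -1.07432756]
[ 136   49   45   82 2222] [0.5123 0.2542 0.132 ] [0.529  0.2127 0.132 ]
[ 286  181   63   68 2141] [0.5847 0.183  0.132 ] [0.6206 0.1395 0.132 ]
[ 501  211  139   26 1256] [0.71   0.1612 0.132 ] [0.7959 0.1422 0.132 ]
```

View pics/w2.png

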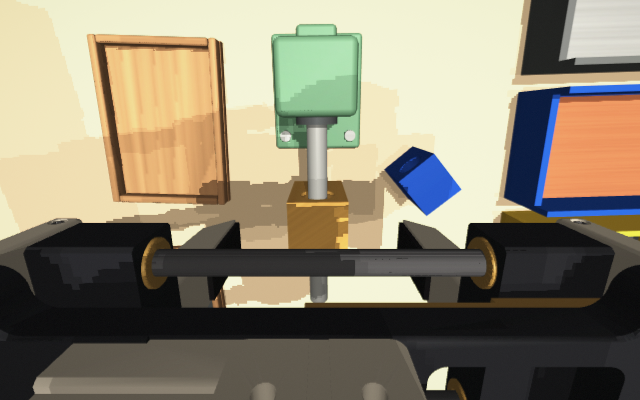

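The fingers straddle the block (x centre 0.6026 against tool 0.6021), the rod runs straight through, and nothing is touching. I'll close now.

Request:
{"method": "move_arm", "body": {"rows": [[0,0,0,0,1],[0,0,0,0,1],[0,0,0,0,1],[0,0,0,0,1],[0,0,0,0,1],[0,0,0,0,1],[0,0,0,0,1],[0,0,0,0,1]], "newtons": 40}}

```text
time: 2.6
tool_pos: [0.602, 0.149, 0.1]
tool_rot: [-3.142, 0.0, 1.541]
contact_force: [-1.0, -0.5, 1.3]
opening: 0.0324
grip_force: 0.0
```

Request:
{"method": "move_arm", "body": {"rows": [[0,0,0,0,1],[0,0,0,0,1]]}}

```text
time: 2.8
tool_pos: [0.602, 0.149, 0.1]
tool_rot: [3.142, 0.0, 1.541]
contact_force: [-0.5, 0.2, 0.7]
opening: 0.0162
grip_force: 0.0
```

```bash
python3 - <<'E'
from h import *
s=monitor.observe(); im=vision.read_camera("wrist"); save(im,"pics/w3.png"); save(vision.read_camera("side")[100:250,300:440].repeat(4,0).repeat(4,1),"pics/s3.png")
print(s["opening"],s["grip_force"],s["contact_force"])
E
```

```text
0.016238740712554146 0.0 [-0.47690135  0.23280163  0.7008569 ]
```

View pics/w3.png

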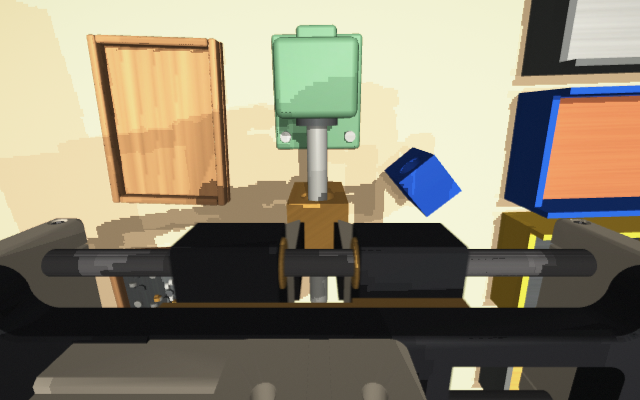

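View pics/s3.png

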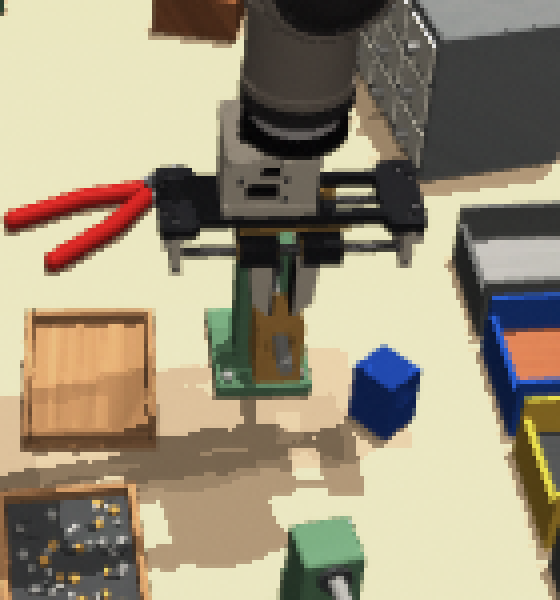

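```bash
python3 - <<'E'
from h import *
s=monitor.observe(); w=wcal(s["tool_pos"],s["tool_rot"]); t=s["tool_pos"]
print(t,s["opening"],s["grip_force"])
for dz in(0,.019,.04): print("tool",dz,[proj("w",[t[0]+x,t[1]+y,t[2]+dz],**w).round(0).tolist() for x in(-.008,.008) for y in (.0095,-.0095)])
for z in(.132,.115,.075): print("block y=.170",z,proj("w",[.584,.17,z],**w).round(0),proj("w",[.620,.17,z],**w).round(0), "y=.13",proj("w",[.584,.13,z],**w).round(0))
for z in(.1,.12,.14): print("side tip",z,((proj("side",[t[0],t[1],z])-[300,100])*4).round())
for y in(.13,.17):
  for z in(.075,.132): print("side block",y,z,((proj("side",[.602,y,z])-[300,100])*4).round())
print("side rod end",((proj("side",[.6005,.097,.12])-[300,100])*4).round())
E
```

```text
[0.60201417 0.14900143 0.10002655] 0.008221627346052592 0.0
tool 0 [[306.0, 206.0], [307.0, 231.0], [329.0, 205.0], [330.0, 231.0]]
tool 0.019 [[305.0, 215.0], [306.0, 243.0], [330.0, 214.0], [331.0, 242.0]]
tool 0.04 [[304.0, 227.0], [305.0, 258.0], [332.0, 227.0], [332.0, 257.0]]
block y=.170 0.132 [286. 204.] [348. 203.] y=.13 [290. 266.]
block y=.170 0.115 [289. 196.] [346. 195.] y=.13 [292. 253.]
block y=.170 0.075 [294. 182.] [341. 181.] y=.13 [297. 230.]
side tip 0.1 [274. 340.]
side tip 0.12 [276. 321.]
side tip 0.14 [277. 302.]
side block 0.13 0.075 [275. 380.]
side block 0.13 0.132 [280. 326.]
side block 0.17 0.075 [269. 345.]
side block 0.17 0.132 [273. 291.]
side rod end [283. 368.]
```

At 16 mm opening the grip force was still 0, and the finger tips show at wrist row 222 and side row 315. That puts the tips about 32 mm above the stated TCP, so they closed just over the block's top (z 0.132) without touching it; the block hasn't moved. I'll open, go lower, and close again while watching the force.

Request:
{"method": "move_arm", "body": {"rows": [[0,0,0,0,-1],[0,0,0,0,-1],[0,0,0,0,-1],[0,0,0,0,-1],[0,0,0,0,-1],[0,0,0,0,-1],[0,0,0,0,-1],[0,0,0,0,-1],[0,0,0,0,-1],[0,0,0,0,-1]]}}

```text
time: 3.9
tool_pos: [0.602, 0.149, 0.1]
tool_rot: [3.141, 0.0, 1.541]
contact_force: [0.1, 0.0, -0.3]
opening: 0.0835
grip_force: 0.0
```

```bash
python3 - <<'E'
from h import *
s=monitor.observe();print(s["opening"],s["contact_force"])
a=cv2.imread("pics/w2.png")[200:310,160:460];b=cv2.imread("pics/w3.png")[200:310,220:420]
o=np.zeros((590,800,3),np.uint8)
a=cv2.resize(a,None,fx=2.6,fy=2.6);b=cv2.resize(b,None,fx=2.7,fy=2.7,interpolation=cv2.INTER_NEAREST)
o[:a.shape[0],:a.shape[1]]=a;o[290:290+b.shape[0],:b.shape[1]]=b;cv2.imwrite("pics/crop3.png",o)
E
```

```text
0.08353562788875929 [ 0.13589497  0.01370695 -0.25056474]
```

View pics/crop3.png

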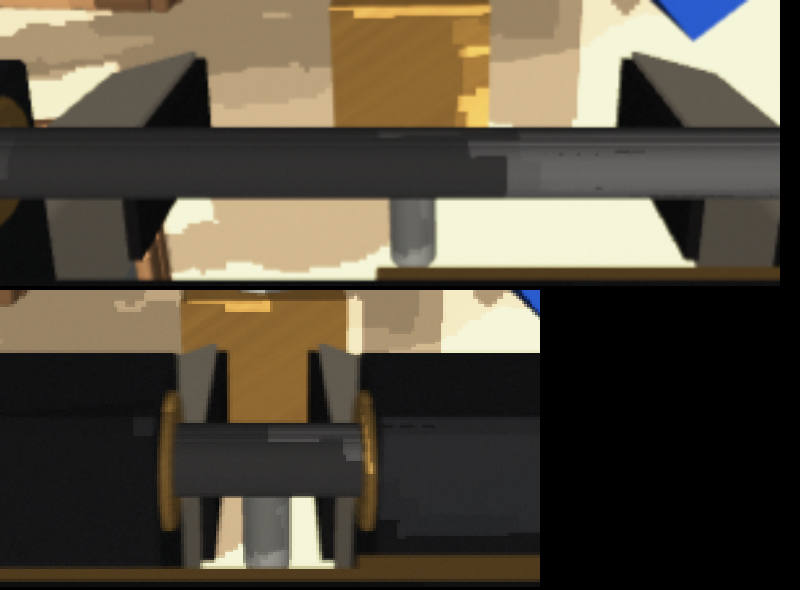

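The pads' inner edges are 157 px apart at 91.6 mm opening, which gives a depth of 0.170 m. That confirms the tips sit about 35 mm behind the stated TCP. I'll descend 36 mm gently, which puts the tips at about z 0.100.

Request:
{"method": "move_arm", "body": {"rows": [[0,0,-8,0,-1],[0,0,-8,0,-1],[0,0,-7,0,-1],[0,0,-5,0,-1],[0,0,-4,0,-1],[0,0,-4,0,-1],[0,0,0,0,-1]]}}

```text
time: 4.6
tool_pos: [0.6017, 0.149, 0.0634]
tool_rot: [-3.141, 0.0, 1.541]
contact_force: [0.1, 0.2, -1.7]
opening: 0.0919
grip_force: 0.0
```

Request:
{"method": "move_arm", "body": {"rows": [[0,0,0,0,1],[0,0,0,0,1],[0,0,0,0,1],[0,0,0,0,1],[0,0,0,0,1],[0,0,0,0,1],[0,0,0,0,1],[0,0,0,0,1],[0,0,0,0,1],[0,0,0,0,1]], "newtons": 40}}

```text
time: 5.6
tool_pos: [0.6019, 0.149, 0.064]
tool_rot: [-3.141, 0.0, 1.541]
contact_force: [-1.5, -0.0, 0.1]
opening: 0.0359
grip_force: 40.0
```

Gripped at 35.9 mm with 40 N. I'll lift 5 mm to centre the bore on the rod.

Request:
{"method": "move_arm", "body": {"rows": [[0,0,2,0,1],[0,0,3,0,1],[0,0,0,0,1],[0,0,0,0,1],[0,0,0,0,1]]}}

```text
time: 6.1
tool_pos: [0.6018, 0.149, 0.0688]
tool_rot: [-3.141, 0.0, 1.541]
contact_force: [-0.5, 0.4, -4.9]
opening: 0.0357
grip_force: 40.0
```

The force reads -4.9 N, which is the block's weight, so it hangs free of the rod. I'll slide it out.

Request:
{"method": "move_arm", "body": {"rows": [[0,-8,0,0,1],[0,-12,0,0,1],[-1,-12,0,0,1],[0,-12,0,0,1],[-1,-12,0,0,1],[0,-12,0,0,1],[-1,-12,0,0,1],[0,-10,0,0,1],[0,-6,0,0,1],[0,0,0,0,1],[0,0,0,0,1]]}}

```text
time: 7.2
tool_pos: [0.599, 0.0532, 0.069]
tool_rot: [3.141, -0.0, 1.541]
contact_force: [-0.3, 0.5, -6.1]
opening: 0.036
grip_force: 40.0
```

```bash
python3 - <<'E'
from h import *
s=monitor.observe(); print(s["time"],s["tool_pos"],s["tool_rot"],s["contact_force"],s["torque"])
im=vision.read_camera("scene"); sd=vision.read_camera("side")
o=np.zeros((600,800,3),np.uint8)
o[:,:400]=cv2.resize(im[190:310,240:320],(400,600),interpolation=cv2.INTER_CUBIC)
o[:,400:]=cv2.resize(sd[140:260,320:400],(400,600),interpolation=cv2.INTER_CUBIC)
save(o,"pics/both.png")
E
```

```text
7.2 [0.59904813 0.05320528 0.06902943] [ 3.14148957e+00 -2.71567004e-04  1.54066131e+00] [-0.29039444  0.48174797 -6.10756835] [-0.0112552   0.00713578  0.08267849]
```

The slide met no resistance, and the block is over 40 mm beyond the rod end and still held. Now lift and carry to the tray.

Request:
{"method": "move_arm", "body": {"rows": [[0,0,20,0,1],[0,0,25,0,1],[0,0,20,0,1],[-10,5,0,-0.01,1],[-20,20,0,-0.01,1],[-22,26,0,-0.01,1],[-22,28,0,-0.01,1],[-22,28,0,0,1],[-22,28,0,0,1],[-15,18,0,0,1],[-4,7,0,0,1],[0,0,0,0,1]]}}

```text
time: 8.5
tool_pos: [0.4606, 0.2139, 0.1334]
tool_rot: [-3.141, 0.0, 1.503]
contact_force: [-0.8, 0.2, -5.5]
opening: 0.0359
grip_force: 40.0
```

```bash
python3 - <<'E'
from h import *
s=monitor.observe(); print(s["time"],s["tool_pos"],s["tool_rot"],s["contact_force"],s["grip_force"],s["opening"])
im=vision.read_camera("scene"); sd=vision.read_camera("side")
o=np.zeros((600,800,3),np.uint8)
o[:,:400]=cv2.resize(im[170:290,310:390],(400,600),interpolation=cv2.INTER_CUBIC)
o[:,400:]=cv2.resize(sd[120:240,285:365],(400,600),interpolation=cv2.INTER_CUBIC)
save(o,"pics/both2.png")
print("proj side",proj("side",s["tool_pos"]),"scene",proj("scene",s["tool_pos"]))
# brass mask foot in side
hsv=cv2.cvtColor(sd,cv2.COLOR_RGB2HSV)
# tray mask in scene
E
```

```text
8.5 [0.46062573 0.21391173 0.13337372] [-3.14060856e+00  3.56793311e-04  1.50291711e+00] [-0.81894216  0.16869655 -5.49570263] 39.99112129211426 0.03594322178742293
proj side [321.7384321  165.46402097] scene [357.96832755 216.75988171]
```

Request:
{"method": "move_arm", "body": {"rows": [[0,0,-20,0,1],[0,0,-25,0,1],[0,0,-25,0,1],[0,0,-25,0,1],[0,0,-18,0,1],[0,0,-10,0,1],[0,0,-4,0,1],[0,0,-2,0,1],[0,0,0,0,1],[0,0,0,0,1]]}}

```text
time: 9.6
tool_pos: [0.4627, 0.2131, 0.0058]
tool_rot: [3.14, -0.001, 1.501]
contact_force: [0.2, 0.1, -5.6]
opening: 0.0354
grip_force: 40.0
```

Request:
{"method": "move_arm", "body": {"rows": [[0,0,-2,0,1],[0,0,-1,0,1],[0,0,-1,0,1],[0,0,-1,0,1],[0,0,0,0,1]]}}

```text
time: 10.1
tool_pos: [0.4619, 0.213, -0.0001]
tool_rot: [-3.141, 0.0, 1.501]
contact_force: [-0.6, 0.1, -4.7]
opening: 0.0353
grip_force: 40.0
```

Request:
{"method": "move_arm", "body": {"rows": [[0,0,-1,0,1],[0,0,-1,0,1],[0,0,-1,0,1],[0,0,0,0,1],[0,0,0,0,1]]}}

```text
time: 10.6
tool_pos: [0.462, 0.213, -0.003]
tool_rot: [3.142, 0.0, 1.501]
contact_force: [-0.3, 0.2, -5.2]
opening: 0.0356
grip_force: 40.0
```

Request:
{"method": "move_arm", "body": {"rows": [[0,0,-1,0,1],[0,0,0,0,1],[0,0,0,0,1]]}}

```text
time: 10.9
tool_pos: [0.4621, 0.2131, -0.0039]
tool_rot: [3.141, -0.0, 1.501]
contact_force: [1.2, -0.8, -4.7]
opening: 0.036
grip_force: 40.0
```

Request:
{"method": "move_arm", "body": {"rows": [[0,0,-1,0,1],[0,0,0,0,1],[0,0,0,0,1]]}}

```text
time: 11.2
tool_pos: [0.4622, 0.2131, -0.004]
tool_rot: [3.141, -0.0, 1.501]
contact_force: [-2.2, -1.0, 6.3]
opening: 0.036
grip_force: 40.0
```

The foot touches the floor: the force went from -5 to +6 N at the predicted height. One look before releasing.

```bash
python3 - <<'E'
from h import *
im=vision.read_camera("scene"); sd=vision.read_camera("side")
o=np.zeros((600,800,3),np.uint8)
o[:,:400]=cv2.resize(im[180:300,315:395],(400,600),interpolation=cv2.INTER_CUBIC)
o[:,400:]=cv2.resize(sd[120:240,280:360],(400,600),interpolation=cv2.INTER_CUBIC)
save(o,"pics/both3.png")
E
```

```text
(no output)
```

View pics/both3.png

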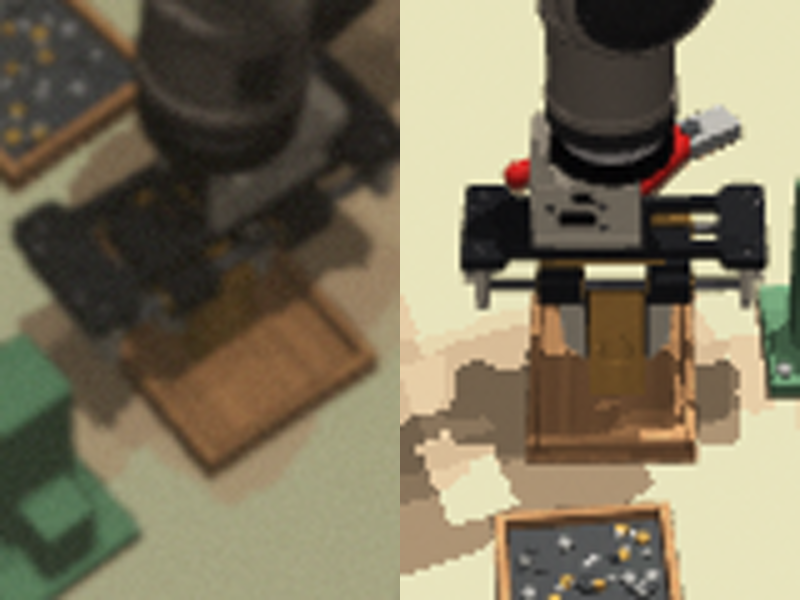

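The block stands upright inside the empty tray (side crop: foot at (618,395), walls at 530 and 692). I'll release and rise straight up.

Request:
{"method": "move_arm", "body": {"rows": [[0,0,0,0,-0.2],[0,0,0,0,-0.2],[0,0,0,0,-0.2],[0,0,0,0,-0.2],[0,0,0,0,-0.2],[0,0,0,0,-0.2]]}}

```text
time: 11.9
tool_pos: [0.462, 0.213, -0.005]
tool_rot: [3.142, 0.0, 1.501]
contact_force: [0.3, 0.6, 0.6]
opening: 0.0549
grip_force: 0.0
```

Request:
{"method": "move_arm", "body": {"rows": [[0,0,5,0,-0.2],[0,0,10,0,-0.2],[0,0,20,0,-0.2],[0,0,25,0,-0.2],[0,0,30,0,-0.2],[0,0,30,0,-0.2],[0,0,30,0,-0.2],[0,0,20,0,-0.2],[0,0,10,0,-0.2],[0,0,0,0,-0.2],[0,0,0,0,-0.2]]}}

```text
time: 13.0
tool_pos: [0.4615, 0.2129, 0.1744]
tool_rot: [-3.141, 0.0, 1.501]
contact_force: [0.2, 0.4, -0.5]
opening: 0.0549
grip_force: 0.0
```

```bash
python3 - <<'E'
from h import *
s=monitor.observe();im=vision.read_camera("wrist");sd=vision.read_camera("side");save(im,"pics/w9.png");save(sd,"pics/s9.png")
w=wcal(s["tool_pos"],s["tool_rot"]);print(s["tool_pos"],s["opening"],s["contact_force"])
hsv=cv2.cvtColor(im,cv2.COLOR_RGB2HSV);m=cv2.inRange(hsv,(19,120,60),(32,255,255))
n,l,st,ce=cv2.connectedComponentsWithStats(m)
for i in 1+np.argsort(-st[1:,4])[:4]:
    x,y,a,b,_=st[i]; print(st[i],onz("w",x,y,.064,**w).round(4),onz("w",x+a,y+b,.064,**w).round(4))
for z in(.007,.064): print(z,[proj("w",[x,y,z],**w).round() .tolist() for x in(.444,.480) for y in(.194,.234)],[proj("side",[x,.194,z]).round().tolist() for x in(.444,.480)])
h=cv2.cvtColor(sd,cv2.COLOR_RGB2HSV);m=cv2.inRange(h,(19,120,60),(32,255,255));m[:150]=0;m[225:]=0;m[:,:300]=0;m[:,350:]=0
v,u=np.nonzero(m);print(len(u),np.percentile(u,[2,98]),np.percentile(v,[2,98]))
k=cv2.inRange(sd,(0,0,0),(40,40,40))[245:285,375:405];v,u=np.nonzero(k);print("black",len(u),u.mean()+375,v.mean()+245)
k=cv2.inRange(cv2.imread("pics/s1.png"),(0,0,0),(40,40,40))[245:285,375:405];v,u=np.nonzero(k);print("black before",len(u),u.mean()+375,v.mean()+245)
E
```

```text
[0.46149304 0.21287242 0.17437359] 0.05492241941792218 [ 0.19543587  0.40783855 -0.53696702]
[303 164  34  24 699] [0.4466 0.2341 0.064 ] [0.4809 0.2057 0.064 ]
[624 233  16   8  68] [0.799  0.1318 0.064 ] [0.8189 0.1207 0.064 ]
[425 255   5  29  67] [0.5773 0.1197 0.064 ] [0.5842 0.0816 0.064 ]
[329 278   6   6  29] [0.4658 0.0976 0.064 ] [0.4724 0.0892 0.064 ]
0.007 [[306.0, 188.0], [303.0, 157.0], [334.0, 186.0], [332.0, 155.0]] [[318.0, 199.0], [329.0, 198.0]]
0.064 [[304.0, 201.0], [301.0, 164.0], [337.0, 198.0], [335.0, 162.0]] [[317.0, 186.0], [328.0, 186.0]]Traceback (most recent call last):
  File "<stdin>", line 10, in <module>
    return _quantile_unchecked(
        a, q, axis, out, overwrite_input, method, keepdims, weights)
    return _ureduce(a,
                    func=_quantile_ureduce_func,
    ...<5 lines>...
                    overwrite_input=overwrite_input,
                    method=method)
    r = func(a, **kwargs)
    result = _quantile(arr,
                       quantiles=q,
    ...<2 lines>...
                       out=out,
                       weights=wgt)
    previous = arr[previous_indexes]
               ~~~^^^^^^^^^^^^^^^^^^
IndexError: index 0 is out of bounds for axis 0 with size 0
```

```bash
python3 - <<'E'
from h import *
im=cv2.imread("pics/w9.png");print([im[v,320].tolist() for v in range(158,216,4)])
for f in("s1","s9"):
    k=cv2.inRange(cv2.imread(f"pics/{f}.png"),(0,0,0),(40,40,40))[245:285,375:405];v,u=np.nonzero(k);print(f,len(u),u.mean()+375,v.mean()+245)
sd=cv2.imread("pics/s9.png");print([sd[v,323].tolist() for v in range(168,206,3)])
E
```

```text
[[37, 79, 108], [86, 178, 228], [99, 198, 241], [96, 195, 240], [94, 193, 239], [97, 197, 241], [97, 196, 241], [89, 183, 233], [50, 104, 143], [48, 102, 141], [69, 144, 193], [72, 112, 155], [88, 137, 187], [90, 139, 189], [90, 139, 190]]
s1 362 388.3149171270718 263.3674033149171
s9 364 388.34615384615387 263.38186813186815
[[185, 226, 230], [184, 226, 230], [186, 227, 230], [106, 152, 190], [72, 148, 199], [38, 76, 106], [44, 89, 124], [36, 74, 104], [42, 87, 121], [35, 75, 105], [38, 76, 105], [43, 66, 94], [68, 102, 145]]
```

The block's top outline sits at z 0.064 (wrist rows 162 to 200 as predicted), so it is upright. The black block hasn't moved. Handing in.

```bash
python3 -c "
from cell import workorder
print(workorder.hand_in())"
```

```text
the job is handed in; nothing more can be done
None
```

The brass block was slid off its rod and now stands upright on its foot in the empty tray, the black block still hangs on its rod, and the job was handed in at about 13 s of the 42 s allowed.

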